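# Send the sample cells to the press stop and bolt them in

### The job

Without gripping or lifting anything, push the row of four square steel sample cells along the guide rail from behind, as one train, until the front cell sits against the end stop and all four are touching; do not let the row come apart on the way. Then push the keeper bolt's upright post fully in, so that the bolt closes across the channel behind the last cell. Leave the beaker, the bottle and the syringe where they are, and finish clear of everything.

Things in the scene. Friction and masses are not known exactly. Their poses are not given: they have to be found in the camera images.
- rail: Fixed aluminium channel on the bench along its own y axis, 60 mm wide, floor 4 mm thick, walls 14 mm high (top above the bench) and 48 mm apart inside. Origin: on the bench, on its centre line. It is open at y = -170 mm; the end stop, a dark steel block 40 mm high, has its face at y = +150 mm. Four touching cells that are home fill y = -26 to +150 mm, centres at 128, 84, 40 and -4 mm.
- stop_face (a point): Point on the face of the end stop that meets the front cell, on the channel's centre line, 22 mm above the bench.
- bolt_bed (a point): Centre of the top of the fixed bed under the keeper bolt, at x = -56, y = -37 mm of the rail, 13 mm above the bench. The bed spans 52 mm in x and 34 mm in y (rail axes). On it two dark steel cheeks, 25 mm high above the bench, at rail x = -63 to -33 mm, guide the bolt between them, 16 mm apart.
- cell1: Square steel cell, 44 x 44 x 38 mm, with a round black cap (34 mm across, 10 mm high) and a nipple on top, 52 mm high in all, 0.2 to 0.45 kg. Origin: centre of its underside, on the channel floor. Axes as the rail's at the start. The front cell of the row, nearest the end stop; the row starts touching (within half a millimetre), 70 to 130 mm short of the stop.
- cell2: Square steel cell, 44 x 44 x 38 mm, with a round black cap (34 mm across, 10 mm high) and a nipple on top, 52 mm high in all, 0.2 to 0.45 kg. Origin: centre of its underside, on the channel floor. Axes as the rail's at the start. Second in the row.
- cell3: Square steel cell, 44 x 44 x 38 mm, with a round black cap (34 mm across, 10 mm high) and a nipple on top, 52 mm high in all, 0.2 to 0.45 kg. Origin: centre of its underside, on the channel floor. Axes as the rail's at the start. Third in the row.
- cell4: Square steel cell, 44 x 44 x 38 mm, with a round black cap (34 mm across, 10 mm high) and a nipple on top, 52 mm high in all, 0.2 to 0.45 kg. Origin: centre of its underside, on the channel floor. Axes as the rail's at the start. Last in the row, the one to push on; its rear face is 22 mm behind its origin, towards the rail's -y. Its flat sides stand 28 mm clear above the channel walls.
- bolt (a joint): Travel of the keeper bolt, m, along the rail's +x (into the channel): 0 open, 0.045 fully in (hard stop); starts at 0 to 0.008. About 2 N of friction; stays where left. A flat steel bar 12 mm wide, 15 to 25 mm above the bench, centred on rail y = -37 mm; its round nose is at rail x = -40 mm when open, +5 mm when in. It passes 5 mm behind the last cell if the row is home; else the cell blocks it.
- bolt_post (a point): Centre of the top of the bolt's upright round steel post, 12 mm across, its top 51 mm above the bench, at the outer end of the bar (no part of the bolt reaches further out than the post). At bolt 0 it is at x = -91 mm, y = -37 mm of the rail and moves with the bolt. Push it along the rail's +x from its outer side.
- beaker: Bystander: open glass beaker, 60 mm across, 70 mm high, standing on the bench on the rail's +x side. Origin: centre of its underside.
- bottle: Bystander: small white bottle, 40 mm across, 70 mm high, standing on the rail's +x side. Origin: centre of its underside.
- syringe: Bystander: plastic syringe lying on the bench on the rail's -x side near the end stop, about 115 mm long, 30 mm wide, 20 mm high. Origin: under the middle of its barrel; its x axis points along it to the nozzle.

How it is judged:
By the outcome, as a careful person would: the job done as asked, in the order asked, and still so for the second after the job is handed in, with the robot touching nothing.
It also fails if it takes over 51 s, if anything falls off the work surface, if the arm or the gripper's body presses on something with over 40 N, if the wrist force passes 120 N, or if a joint passes its speed limit or range.

### The arm

A 6-joint arm with a two-finger parallel gripper is mounted at the origin on the work surface. World frame = base frame: x ahead of the robot, y to its left, z up, the work surface at z = 0. Lengths are in m, angles in rad, forces in N, time in s.
With the tool pointing down it reaches from about 0.25 to 0.775 m from the base axis. Payload 4 kg.
Tool frame: the origin (TCP) lies midway between the tips of the shut fingers; the grasp point (between the pads) lies grip_point_offset behind it (grip_point_offset is the distance from the TCP to the grasp point, in m); z points along the fingers, y is the line along which they close (so a half turn about z gives the same grasp; the last joint's range is limited). The gripper opens to 94 mm and grips with 3 to 60 N. Pads are 16 mm wide; open, the fingers measure 119 mm over their backs; the gripper's body (75 mm by 177 mm) begins 78 mm behind the grasp point.
Start: joints at [1.102, 0.087, 1.371, -0, 1.684, -0.103], TCP at [0.197, 0.514, 0.206] pointing down, gripper open.
Joint ranges: [-3.1, 3.1], [-0.76, 2.03], [0.27, 2.55], [-1.08, 4.22], [0.17, 2.65], [-2.57, 2.57]. Speed limits (rad/s): [2.79, 2.79, 3.14, 3.14, 3.14, 3.14].

### API

Orientations are given as [roll, pitch, yaw] about the fixed x, y, z axes, in that order (R = Rz(yaw) Ry(pitch) Rx(roll)).
In Python, from bench import * gives the robot as it stands. The module is installed in compiled form; this text tells all that it offers.
- The arm moves only by the tool apply_moves, never from a script. Its argument "commands" is a list of rows, each a list of 7 numbers: the turn, a rotation vector about the world's x, y, z in rad, then the shift along the world's x, y, z in m, then the opening in per cent of the stroke, from 0 (shut) to 100 (fully open). In form: [[ax, ay, az, x, y, z, jaw], ...]. A call has exactly 5 rows; each row is the pose to reach, as a shift and turn from the pose commanded when the call began; what a row does not reach only later rows make up. A row lasts 1/10 s, in which the tool goes at most 50 mm and 8.59 degrees, less where a joint would pass 70% of its speed; a pose out of reach is approached as far as the arm can. A call with a gripper value outside its range is refused whole. The fingers move at their own pace and stop on an object; the grip force is fixed at half the most. Time passes only in rows, so rows that repeat a pose let the fingers close, or fill a call up. It gives the time, the measured TCP pose, the force, the opening and the grip force at its end, in the units of the state.
- get_obs(): the state, without advancing time (a new reading comes with each control period).
- snapshot(name): name is "scene" or "top" or "wrist"; returns a dict with "pixels" (400x640x3 uint8, red, green, blue), "vertical_fov" (degrees; the focal length in pixels is half the picture's height over the tangent of half this angle, whatever the lens; pixels are square), "cx", "cy" (the principal point, pixels), "rvec" (rotation vector, rad) and "tvec" (3), from world to camera coordinates, as OpenCV has them. Camera axes: x right, y down, z forward; pixel columns grow to the right and rows downward; lengths in m; the calibration is good to about 2 mm. A picture is of the moment at which its call begins. There is no depth.
- close_job(): hands the job in; it is judged then, once.
Trained networks look in the newest picture that a camera, given by its name, has taken for a name from the list of things; names that differ only in an ending like _2 or _b are one class to them, and where a whole thing is asked for, a point or a joint stands for the part that bears it (a point fixed in the world has none). Each returns a list of dicts, best first, with "score" (0 to 1); they miss things now and then, are a little off and sometimes report something else, mostly with a low value. They report only what shows in the picture. A call takes as long as a camera call.
- masks_of(camera, query): "mask" (400x640 bool, what is visible of it) and "extent" ([left, top, right, bottom] in pixels, round what is visible of it).
- place_of(camera, query): "pixel" ([column, row] in pixels: a listed point, or the origin of a listed thing).
The state is a dict: "time": time; "joint_positions": joint angles; "qvel": joint speeds; "joint_torque": joint torques, N m; "tool_pos": TCP position; "ee_rot": TCP orientation; "wrist_force": force on the tool from outside, world axes, zero at the start; "wrist_torque": the same for the moment, N m; "width": finger opening in m; "finger_force": force on a finger pad.
Only numpy, scipy, OpenCV 4.12 (cv2) and the standard library are available. Lean on these libraries where they do the work, as an engineer would, in place of code of your own. Each camera call takes 0.05 s, during which the arm holds its last target. There are 200 camera calls.

## Working session

There is one attempt and no reset: what is moved stays moved. The work goes in short steps, Python scripts to look and compute and a tool call to move; the robot and the scene stay as the last step left them, time stands still between calls to the robot, and variables do not carry over. Pictures are saved under pics/ and viewed, at most 10 in all, crops included, and the job is handed in when it is done.

Besides the shell and the picture viewer there is one more tool, called after ">>>" by a JSON object that holds its "op" and its "data", one argument or row to a line. apply_moves: Moves the arm, as the interface text tells. Its arguments: {"type":"object","properties":{"commands":{"type":"array"}},"required":["commands"]}

```bash
mkdir -p pics && cat > h.py <<'E'
from bench import *
import numpy as np, cv2
def cam(s):
    f=200/np.tan(np.radians(s["vertical_fov"])/2)
    K=np.array([[f,0,s["cx"]],[0,f,s["cy"]],[0,0,1.]])
    R=cv2.Rodrigues(np.array(s["rvec"],float))[0]
    return K,R,np.array(s["tvec"],float).ravel()
def ray(c,px,z):
    K,R,t=c
    d=R.T@np.linalg.solve(K,[px[0],px[1],1.]); o=-R.T@t
    return o+d*(z-o[2])/d[2]
def proj(c,p):
    K,R,t=c
    q=K@(R@np.asarray(p,float)+t); return q[:2]/q[2]
def save(s,n,crop=None,k=1):
    im=s["pixels"][:,:,::-1]
    if crop: im=im[crop[1]:crop[3],crop[0]:crop[2]]
    cv2.imwrite("pics/"+n,cv2.resize(im,None,fx=k,fy=k,interpolation=cv2.INTER_CUBIC))
E
python3 - <<'E'
from h import *
np.set_printoptions(precision=4,suppress=True)
H=dict(rail=0,stop_face=.022,bolt_bed=.013,cell1=.004,bolt_post=.051,beaker=0,bottle=0,syringe=0)
for n in ["scene","top"]:
    s=snapshot(n); save(s,n+"1.png"); c=cam(s); print(n,-c[1].T@c[2])
    for q,z in H.items():
        for r in place_of(n,q)[:5]:
            print(q,round(r["score"],2),np.array(r["pixel"]),ray(c,r["pixel"],z))
E
```

```text
scene [ 1.2358 -0.0717  0.5296]
rail 0.9 [343.2 237.5] [0.6339 0.0756 0.    ]
stop_face 0.72 [425.6 220.6] [0.6364 0.2238 0.022 ]
stop_face 0.15 [310.9 231.5] [0.6348 0.0179 0.022 ]
bolt_bed 0.6 [320.  210.9] [0.568 0.045 0.013]
cell1 0.9 [357.9 232.9] [0.6302 0.1029 0.004 ]
cell1 0.78 [307.5 233.6] [0.6183 0.0143 0.004 ]
cell1 0.67 [333.7 232.6] [0.6227 0.0606 0.004 ]
cell1 0.64 [284.8 239.1] [ 0.6269 -0.0268  0.004 ]
bolt_post 0.64 [320.6 187. ] [0.5457 0.0495 0.051 ]
beaker 0.88 [385.6 270.8] [0.7257 0.1267 0.    ]
syringe 0.73 [402.6 198.9] [0.5376 0.2154 0.    ]
top [0.4999 0.053  0.7433]
rail 0.87 [311.9 191.7] [0.6257 0.0753 0.    ]
stop_face 0.8 [241.7 181.4] [0.6461 0.2166 0.022 ]
bolt_bed 0.93 [328.3 218.4] [0.5684 0.0427 0.013 ]
cell1 0.97 [322.4 188.3] [0.6317 0.0534 0.004 ]
cell1 0.93 [365.2 190.9] [ 0.6244 -0.0346  0.004 ]
cell1 0.92 [300.5 188.8] [0.6316 0.0986 0.004 ]
cell1 0.83 [342.7 191.3] [0.6245 0.0117 0.004 ]
bolt_post 0.61 [328.9 232.7] [0.5376 0.0428 0.051 ]
bolt_post 0.3 [246.9 233.9] [0.5383 0.1985 0.051 ]
beaker 0.6 [290.5 145.2] [0.7266 0.1191 0.    ]
bottle 0.83 [371.7 145.5] [ 0.722  -0.0526  0.    ]
syringe 0.97 [245.4 237.5] [0.5339 0.2122 0.    ]
```

View pics/top1.png

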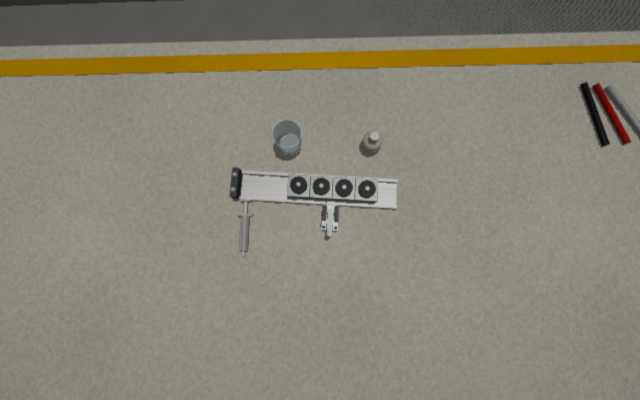

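View pics/scene1.png

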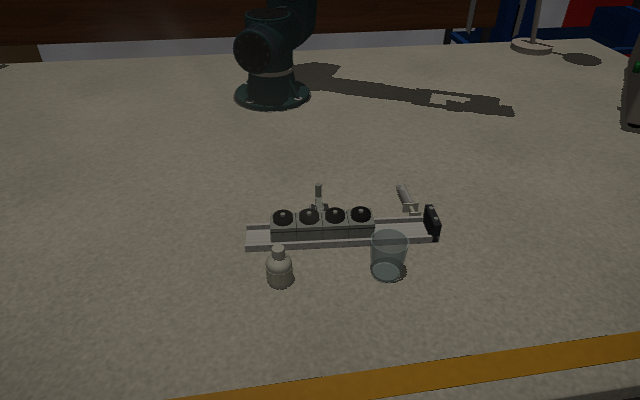

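```bash
python3 - <<'E'
from h import *
np.set_printoptions(precision=4,suppress=True)
s=snapshot("top"); save(s,"top2.png",(225,115,405,250),4.4); c=cam(s); print(c[0][0,0])
m=masks_of("top","rail")[0]; print(m["score"],m["extent"])
for r in masks_of("top","cell1")[:5]: print(r["score"],r["extent"])
for r in masks_of("top","bolt_post")[:2]: print(r["score"],r["extent"])
E
```

```text
363.7338884975138
0.69 [228.8, 166.0, 397.2, 237.2]
0.8 [311.1, 174.2, 332.4, 200.5]
0.8 [330.7, 178.2, 352.5, 200.7]
0.65 [284.9, 174.0, 310.6, 200.8]
0.63 [355.7, 179.5, 376.6, 204.1]
0.48 [327.3, 208.0, 335.2, 237.0]
```

View pics/top2.png

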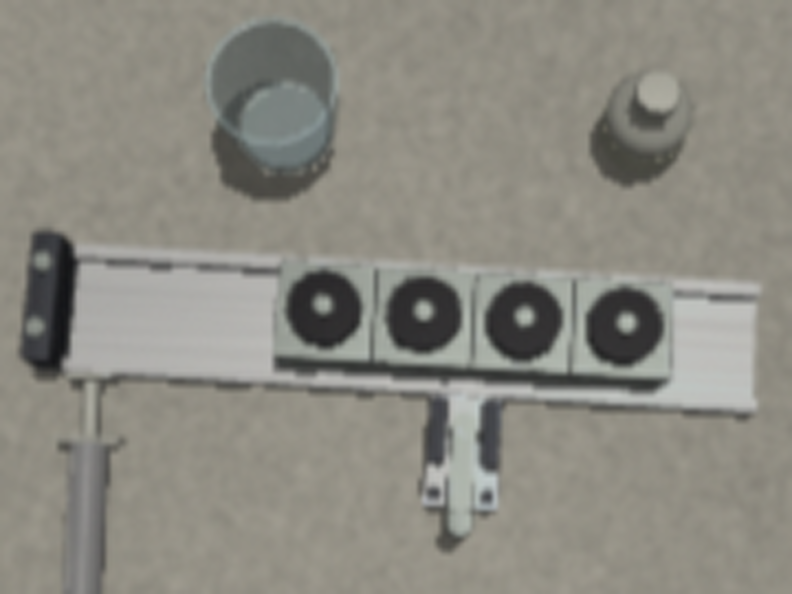

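```bash
cat > fit.py <<'E'
from h import *
from scipy.optimize import least_squares
np.set_printoptions(precision=4,suppress=True)
c=cam(snapshot("top"))
obs=[((760,286),lambda b:(.03,-.17,.014)),((755,413),lambda b:(-.03,-.17,.014)),
 ((420,505),lambda b:(-.082,-.02,.013)),((497,512),lambda b:(-.082,-.054,.013)),
 ((458,525),lambda b:(-.091+b[4],-.037,.051))]
for k,p in enumerate([(323,303),(424,310),(524,316),(627,322)]):
    obs.append((p,lambda b,k=k:(0,b[3]-.044*k,.056)))
def W(b,p):
    C,S=np.cos(b[2]),np.sin(b[2]); return np.array([b[0]+C*p[0]-S*p[1],b[1]+S*p[0]+C*p[1],p[2]])
def res(b): return np.concatenate([proj(c,W(b,f(b)))-(np.array(p)+.5)/4.4-[225,115]+.5 for p,f in obs])
r=least_squares(res,[.63,.075,-.05,.03,0]); b=r.x
if __name__=="__main__":
    print(b,np.degrees(b[2])); print(r.fun.reshape(-1,2))
    for n,p in dict(stop=(0,.15,.04),stopL=(.03,.15,.04)).items(): print(n,W(b,p),(proj(c,W(b,p))-[225,115])*4.4)
    for n,p in dict(rear=(0,b[3]-.132-.022,.03),home_rear=(0,-.026,.03),post=(-.091+b[4],-.037,.051),post_in=(-.046,-.037,.051)).items(): print(n,W(b,p))
    o=get_obs(); print(o["tool_pos"],o["ee_rot"],o["time"],o["wrist_force"])
E
python3 fit.py
```

```text
[ 0.6301  0.0721 -0.0871  0.0278 -0.0009] -4.991487936637366
[[ 0.0614 -0.2491]
 [ 0.1872  0.0672]
 [ 0.1902 -0.0222]
 [-0.3471 -0.4561]
 [-0.0435 -0.0028]
 [ 0.1428  0.1438]
 [-0.0075  0.038 ]
 [ 0.1421  0.1642]
 [-0.3171  0.2951]]
stop [0.6432 0.2216 0.04  ] [ 53.4809 290.9894]
stopL [0.673  0.2189 0.04  ] [ 60.4329 226.0406]
rear [ 0.6191 -0.0536  0.03  ]
home_rear [0.6278 0.0462 0.03  ]
post [0.5353 0.0433 0.051 ]
post_in [0.5811 0.0393 0.051 ]
[0.1967 0.5136 0.2055] [3.1415 0.     2.7758] 1.15 [ 0.5415 -0.2925  0.3525]
```

>>> {"op": "apply_moves", "data": {
  "commands": [
    [0, 0, -0.065, 0.021, -0.029, 0, 0],
    [0, 0, -0.129, 0.042, -0.059, 0, 0],
    [0, 0, -0.194, 0.063, -0.088, 0, 0],
    [0, 0, -0.258, 0.084, -0.117, 0, 0],
    [0, 0, -0.323, 0.105, -0.147, 0, 0]
  ]
}}

```text
time: 1.65
tool_pos: [0.3023, 0.3655, 0.2056]
ee_rot: [3.141, 0.0, 2.451]
wrist_force: [0.2, -0.1, 0.2]
width: 0.0574
finger_force: 0.0
```

>>> {"op": "apply_moves", "data": {
  "commands": [
    [0, 0, -0.065, 0.021, -0.029, 0, 0],
    [0, 0, -0.129, 0.042, -0.059, 0, 0],
    [0, 0, -0.194, 0.063, -0.088, 0, 0],
    [0, 0, -0.258, 0.084, -0.117, 0, 0],
    [0, 0, -0.323, 0.105, -0.147, 0, 0]
  ]
}}

```text
time: 2.15
tool_pos: [0.4074, 0.2184, 0.2057]
ee_rot: [3.141, 0.0, 2.127]
wrist_force: [0.4, 0.4, 0.2]
width: 0.0173
finger_force: 0.0
```

>>> {"op": "apply_moves", "data": {
  "commands": [
    [0, 0, -0.065, 0.021, -0.029, 0, 0],
    [0, 0, -0.129, 0.042, -0.059, 0, 0],
    [0, 0, -0.194, 0.063, -0.088, 0, 0],
    [0, 0, -0.258, 0.084, -0.117, 0, 0],
    [0, 0, -0.323, 0.105, -0.147, 0, 0]
  ]
}}

```text
time: 2.65
tool_pos: [0.5125, 0.0714, 0.2056]
ee_rot: [3.141, -0.0, 1.804]
wrist_force: [1.0, -0.1, 0.5]
width: 0.0005
finger_force: 0.0
```

>>> {"op": "apply_moves", "data": {
  "commands": [
    [0, 0, -0.065, 0.021, -0.029, -0.01, 0],
    [0, 0, -0.129, 0.042, -0.059, -0.025, 0],
    [0, 0, -0.194, 0.063, -0.088, -0.04, 0],
    [0, 0, -0.258, 0.084, -0.117, -0.06, 0],
    [0, 0, -0.323, 0.105, -0.147, -0.075, 0]
  ]
}}

```text
time: 3.15
tool_pos: [0.6171, -0.0755, 0.1292]
ee_rot: [-3.141, -0.0, 1.481]
wrist_force: [0.8, 0.5, 0.1]
width: 0.0007
finger_force: 0.0
```

```bash
python3 - <<'E'
from h import *
s=snapshot("wrist"); save(s,"w1.png"); c=cam(s)
import fit
b=fit.b
fit.c=c
for p in [(0,b[3]-.132,.056),(0,b[3]-.088,.056),(0,b[3]-.132-.022,.042),(.03,-.17,.014),(-.03,-.17,.014),(-.091,-.037,.051)]: print(p,proj(c,fit.W(b,p)))
E
```

```text
(0, np.float64(-0.10420482643985718), 0.056) [318.4209 157.0347]
(0, np.float64(-0.06020482643985717), 0.056) [318.2269  99.4767]
(0, np.float64(-0.12620482643985717), 0.042) [318.5207 180.9848]
(0.03, -0.17, 0.014) [349.1765 219.7621]
(-0.03, -0.17, 0.014) [288.191  219.9491]
(-0.091, -0.037, 0.051) [199.3196  68.539 ]
```

View pics/w1.png

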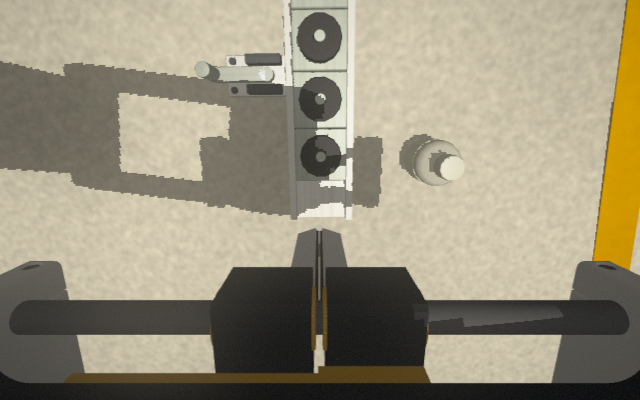

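>>> {"op": "apply_moves", "data": {
  "commands": [
    [0, 0, 0, 0, 0, -0.02, 0],
    [0, 0, 0, 0, 0, -0.045, 0],
    [0, 0, 0, 0, 0, -0.07, 0],
    [0, 0, 0, 0, 0, -0.095, 0],
    [0, 0, 0, 0, 0, -0.109, 0]
  ]
}}

```text
time: 3.75
tool_pos: [0.6153, -0.0733, 0.0197]
ee_rot: [-3.139, -0.001, 1.485]
wrist_force: [-0.5, 0.3, -0.3]
width: 0.0006
finger_force: 0.0
```

>>> {"op": "apply_moves", "data": {
  "commands": [
    [0, 0, 0, 0.0002, 0.002, 0, 0],
    [0, 0, 0, 0.0003, 0.004, 0, 0],
    [0, 0, 0, 0.0005, 0.006, 0, 0],
    [0, 0, 0, 0.0007, 0.008, 0, 0],
    [0, 0, 0, 0.0009, 0.01, 0, 0]
  ]
}}

```text
time: 4.25
tool_pos: [0.6184, -0.0642, 0.0228]
ee_rot: [3.139, 0.0, 1.484]
wrist_force: [-0.0, -0.4, -0.6]
width: 0.001
finger_force: 0.0
```

>>> {"op": "apply_moves", "data": {
  "commands": [
    [0, 0, 0, 0.0001, 0.001, 0, 0],
    [0, 0, 0, 0.0002, 0.002, 0, 0],
    [0, 0, 0, 0.0003, 0.003, 0, 0],
    [0, 0, 0, 0.0003, 0.004, 0, 0],
    [0, 0, 0, 0.0004, 0.005, 0, 0]
  ]
}}

```text
time: 4.75
tool_pos: [0.618, -0.0613, 0.0217]
ee_rot: [3.141, 0.003, 1.483]
wrist_force: [-1.8, -6.4, 0.8]
width: 0.0005
finger_force: 3.2
```

>>> {"op": "apply_moves", "data": {
  "commands": [
    [0, 0, 0, 0.0001, 0.001, 0, 0],
    [0, 0, 0, 0.0002, 0.002, 0, 0],
    [0, 0, 0, 0.0003, 0.003, 0, 0],
    [0, 0, 0, 0.0003, 0.004, 0, 0],
    [0, 0, 0, 0.0004, 0.005, 0, 0]
  ]
}}

```text
time: 5.25
tool_pos: [0.6183, -0.0574, 0.0218]
ee_rot: [3.141, 0.005, 1.483]
wrist_force: [-1.7, -7.6, 1.5]
width: 0.0007
finger_force: 3.9
```

>>> {"op": "apply_moves", "data": {
  "commands": [
    [0, 0, 0, 0.0001, 0.0015, 0, 0],
    [0, 0, 0, 0.0003, 0.0035, 0, 0],
    [0, 0, 0, 0.0005, 0.006, 0, 0],
    [0, 0, 0, 0.0007, 0.0085, 0, 0],
    [0, 0, 0, 0.001, 0.011, 0, 0]
  ]
}}

```text
time: 5.75
tool_pos: [0.6194, -0.0464, 0.0218]
ee_rot: [3.141, 0.005, 1.483]
wrist_force: [-0.9, -6.4, 0.7]
width: 0.0006
finger_force: 3.9
```

>>> {"op": "apply_moves", "data": {
  "commands": [
    [0, 0, 0, 0.0002, 0.0025, 0, 0],
    [0, 0, 0, 0.0004, 0.005, 0, 0],
    [0, 0, 0, 0.0007, 0.0075, 0, 0],
    [0, 0, 0, 0.0009, 0.01, 0, 0],
    [0, 0, 0, 0.0011, 0.0125, 0, 0]
  ]
}}

```text
time: 6.25
tool_pos: [0.6206, -0.0339, 0.0218]
ee_rot: [3.141, 0.005, 1.483]
wrist_force: [-1.1, -8.3, 1.4]
width: 0.0002
finger_force: 3.9
```

>>> {"op": "apply_moves", "data": {
  "commands": [
    [0, 0, 0, 0.0002, 0.0025, 0, 0],
    [0, 0, 0, 0.0004, 0.005, 0, 0],
    [0, 0, 0, 0.0007, 0.0075, 0, 0],
    [0, 0, 0, 0.0009, 0.01, 0, 0],
    [0, 0, 0, 0.0011, 0.0125, 0, 0]
  ]
}}

```text
time: 6.75
tool_pos: [0.6217, -0.0214, 0.0218]
ee_rot: [3.141, 0.005, 1.483]
wrist_force: [-1.2, -7.9, 1.3]
width: 0.0002
finger_force: 3.9
```

>>> {"op": "apply_moves", "data": {
  "commands": [
    [0, 0, 0, 0.0002, 0.0025, 0, 0],
    [0, 0, 0, 0.0004, 0.005, 0, 0],
    [0, 0, 0, 0.0007, 0.0075, 0, 0],
    [0, 0, 0, 0.0009, 0.01, 0, 0],
    [0, 0, 0, 0.0011, 0.0125, 0, 0]
  ]
}}

```text
time: 7.25
tool_pos: [0.6228, -0.0089, 0.0218]
ee_rot: [3.141, 0.005, 1.483]
wrist_force: [-0.9, -8.0, 0.8]
width: 0.001
finger_force: 4.0
```

>>> {"op": "apply_moves", "data": {
  "commands": [
    [0, 0, 0, 0.0002, 0.0025, 0, 0],
    [0, 0, 0, 0.0004, 0.005, 0, 0],
    [0, 0, 0, 0.0007, 0.0075, 0, 0],
    [0, 0, 0, 0.0009, 0.01, 0, 0],
    [0, 0, 0, 0.0011, 0.0125, 0, 0]
  ]
}}

```text
time: 7.75
tool_pos: [0.6239, 0.0035, 0.0218]
ee_rot: [3.141, 0.005, 1.483]
wrist_force: [-1.1, -8.2, 1.2]
width: 0.0002
finger_force: 4.0
```

>>> {"op": "apply_moves", "data": {
  "commands": [
    [0, 0, 0, 0.0002, 0.0025, 0, 0],
    [0, 0, 0, 0.0004, 0.005, 0, 0],
    [0, 0, 0, 0.0007, 0.0075, 0, 0],
    [0, 0, 0, 0.0009, 0.01, 0, 0],
    [0, 0, 0, 0.0011, 0.0125, 0, 0]
  ]
}}

```text
time: 8.25
tool_pos: [0.625, 0.016, 0.0218]
ee_rot: [3.141, 0.005, 1.483]
wrist_force: [-0.6, -7.5, 0.9]
width: 0.0004
finger_force: 4.1
```

>>> {"op": "apply_moves", "data": {
  "commands": [
    [0, 0, 0, 0.0002, 0.002, 0, 0],
    [0, 0, 0, 0.0004, 0.004, 0, 0],
    [0, 0, 0, 0.0005, 0.006, 0, 0],
    [0, 0, 0, 0.0007, 0.008, 0, 0],
    [0, 0, 0, 0.0009, 0.01, 0, 0]
  ]
}}

```text
time: 8.75
tool_pos: [0.6259, 0.0259, 0.0218]
ee_rot: [3.141, 0.005, 1.483]
wrist_force: [-1.3, -8.1, 1.6]
width: 0.0004
finger_force: 4.1
```

>>> {"op": "apply_moves", "data": {
  "commands": [
    [0, 0, 0, 0.0001, 0.0015, 0, 0],
    [0, 0, 0, 0.0003, 0.003, 0, 0],
    [0, 0, 0, 0.0004, 0.0045, 0, 0],
    [0, 0, 0, 0.0005, 0.0055, 0, 0],
    [0, 0, 0, 0.0006, 0.0065, 0, 0]
  ]
}}

```text
time: 9.25
tool_pos: [0.6265, 0.0324, 0.0218]
ee_rot: [3.141, 0.005, 1.483]
wrist_force: [-0.0, -8.1, 2.2]
width: 0.0005
finger_force: 4.1
```

>>> {"op": "apply_moves", "data": {
  "commands": [
    [0, 0, 0, 0.0001, 0.001, 0, 0],
    [0, 0, 0, 0.0002, 0.002, 0, 0],
    [0, 0, 0, 0.0003, 0.003, 0, 0],
    [0, 0, 0, 0.0003, 0.004, 0, 0],
    [0, 0, 0, 0.0004, 0.005, 0, 0]
  ]
}}

```text
time: 9.75
tool_pos: [0.6268, 0.0373, 0.0218]
ee_rot: [3.141, 0.005, 1.483]
wrist_force: [-0.7, -8.3, 2.2]
width: 0.0004
finger_force: 4.1
```

>>> {"op": "apply_moves", "data": {
  "commands": [
    [0, 0, 0, 0.0001, 0.0007, 0, 0],
    [0, 0, 0, 0.0001, 0.0014, 0, 0],
    [0, 0, 0, 0.0002, 0.002, 0, 0],
    [0, 0, 0, 0.0002, 0.0025, 0, 0],
    [0, 0, 0, 0.0003, 0.003, 0, 0]
  ]
}}

```text
time: 10.25
tool_pos: [0.6269, 0.0378, 0.0218]
ee_rot: [-3.142, 0.01, 1.482]
wrist_force: [-0.8, -14.8, 1.8]
width: 0.0004
finger_force: 7.0
```

>>> {"op": "apply_moves", "data": {
  "commands": [
    [0, 0, 0, 0.0001, 0.0006, 0, 0],
    [0, 0, 0, 0.0001, 0.0012, 0, 0],
    [0, 0, 0, 0.0002, 0.0018, 0, 0],
    [0, 0, 0, 0.0002, 0.0024, 0, 0],
    [0, 0, 0, 0.0003, 0.003, 0, 0]
  ]
}}

```text
time: 10.75
tool_pos: [0.6269, 0.0379, 0.0219]
ee_rot: [-3.141, 0.015, 1.481]
wrist_force: [-2.4, -20.2, 3.0]
width: 0.0002
finger_force: 10.1
```

>>> {"op": "apply_moves", "data": {
  "commands": [
    [0, 0, 0, -0.0002, -0.003, 0, 0],
    [0, 0, 0, -0.0005, -0.006, 0, 0],
    [0, 0, 0, -0.0009, -0.01, 0, 0],
    [0, 0, 0, -0.0014, -0.016, 0, 0],
    [0, 0, 0, -0.002, -0.024, 0, 0]
  ]
}}

```text
time: 11.25
tool_pos: [0.6252, 0.0231, 0.0212]
ee_rot: [-3.141, -0.001, 1.485]
wrist_force: [-0.1, 0.4, 0.8]
width: 0.0005
finger_force: 0.0
```

>>> {"op": "apply_moves", "data": {
  "commands": [
    [0, 0, 0, 0, 0, 0.015, 0],
    [0, 0, 0, 0, 0, 0.035, 0],
    [0, 0, 0, 0, 0, 0.06, 0],
    [0, 0, 0, 0, 0, 0.09, 0],
    [0, 0, 0, 0, 0, 0.11, 0]
  ]
}}

```text
time: 11.75
tool_pos: [0.6265, 0.023, 0.1354]
ee_rot: [3.137, -0.001, 1.484]
wrist_force: [-0.3, 0.1, 0.0]
width: 0.0004
finger_force: 0.0
```

```bash
python3 - <<'E'
from h import *
s=snapshot("top"); t=s
s=snapshot("wrist"); save(s,"w2.png"); c=cam(s); save(t,"top3.png",(225,115,405,250),4.4)
import fit
b=fit.b
for p in [(0,-.004,.056),(0,.04,.056),(0,.084,.056),(0,.128,.056),(.03,-.17,.014),(-.03,-.17,.014),(-.091,-.037,.051)]: print(p,proj(c,fit.W(b,p)))
print(get_obs()["tool_pos"],get_obs()["wrist_force"])
E
```

```text
(0, -0.004, 0.056) [314.3538 154.5234]
(0, 0.04, 0.056) [314.1678  99.0578]
(0, 0.084, 0.056) [313.9651  38.6432]
(0, 0.128, 0.056) [313.7436 -27.4139]
(0.03, -0.17, 0.014) [342.3846 303.8172]
(-0.03, -0.17, 0.014) [287.4318 304.1821]
(-0.091, -0.037, 0.051) [209.9778 192.2591]
[0.6268 0.0229 0.1345] [ 0.1753  0.331  -0.398 ]
```

View pics/w2.png

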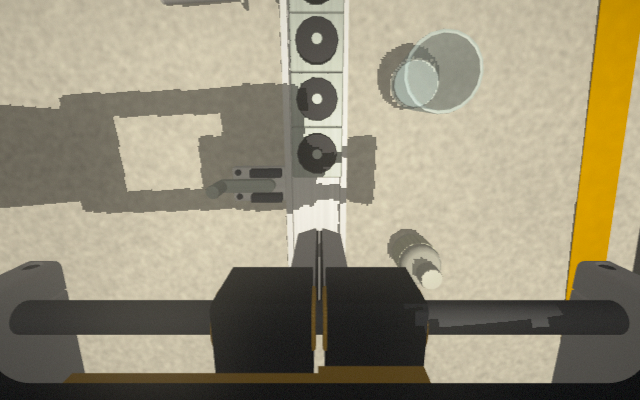

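>>> {"op": "apply_moves", "data": {
  "commands": [
    [0, 0, 0, -0.025, 0.005, 0, 0],
    [0, 0, 0, -0.055, 0.011, 0, 0],
    [0, 0, 0, -0.085, 0.017, 0, 0],
    [0, 0, 0, -0.11, 0.022, 0, 0],
    [0, 0, 0, -0.126, 0.025, 0, 0]
  ]
}}

```text
time: 12.4
tool_pos: [0.4966, 0.0482, 0.1296]
ee_rot: [-3.138, -0.0, 1.484]
wrist_force: [-1.1, 0.0, 0.8]
width: 0.0006
finger_force: 0.0
```

>>> {"op": "apply_moves", "data": {
  "commands": [
    [0, 0, 0, 0, 0, 0, 0],
    [0, 0, 0, 0, 0, 0, 0],
    [0, 0, 0, 0, 0, 0, 0],
    [0, 0, 0, 0, 0, -0.01, 0],
    [0, 0, 0, 0, 0, -0.03, 0]
  ]
}}

```text
time: 12.9
tool_pos: [0.5014, 0.0474, 0.1021]
ee_rot: [3.138, -0.0, 1.483]
wrist_force: [0.2, -0.6, 0.0]
width: 0.0006
finger_force: 0.0
```

```bash
python3 - <<'E'
from h import *
s=snapshot("wrist"); save(s,"w3.png"); c=cam(s)
import fit
b=fit.b
for p in [(0,-.004,.056),(-.091,-.037,.051)]: print(p,proj(c,fit.W(b,p)),fit.W(b,p))
print(get_obs()["tool_pos"],get_obs()["ee_rot"])
p=get_obs()["tool_pos"]; print(proj(c,p))
E
```

```text
(0, -0.004, 0.056) [490.8735 177.4463] [0.6298 0.0681 0.056 ]
(-0.091, -0.037, 0.051) [363.7828 218.9514] [0.5362 0.0432 0.051 ]
[0.4975 0.0475 0.0977] [-3.1347  0.0005  1.4835]
[312.2898 239.8053]
```

View pics/w3.png

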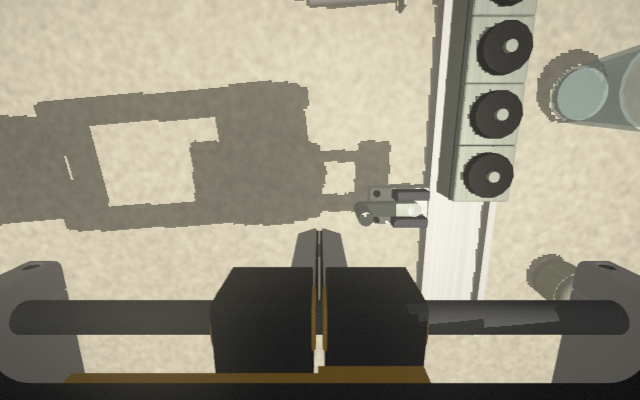

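View pics/top3.png

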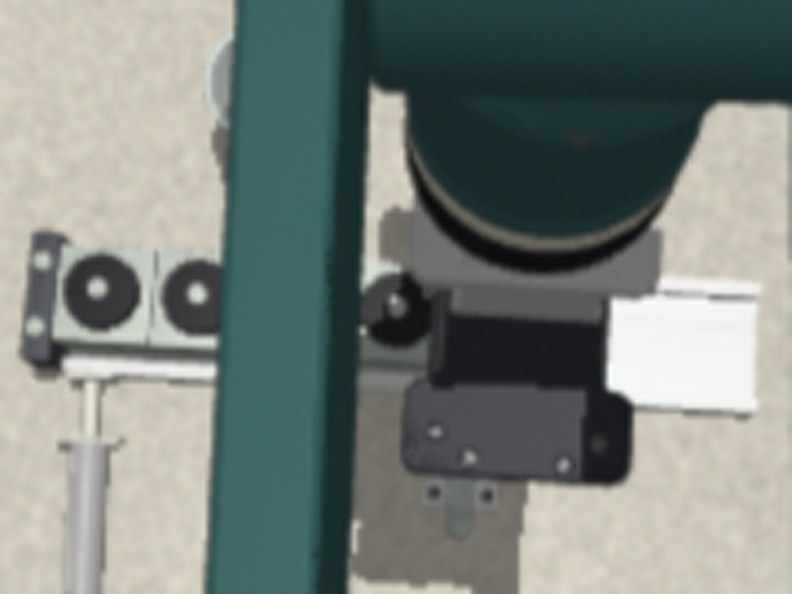

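```bash
python3 - <<'E'
import cv2
im=cv2.imread("pics/w3.png")[165:255,320:440]
cv2.imwrite("pics/w3c.png",cv2.resize(im,None,fx=6,fy=6,interpolation=cv2.INTER_CUBIC))
from h import *
import fit
c=cam(snapshot("wrist")); b=fit.b
for p in [(-.091,-.037,.051),(-.091,-.037,.02),(-.082,-.02,.013),(-.082,-.054,.013),(-.033,-.02,.025),(-.033,-.054,.025)]: print(p,(proj(c,fit.W(b,p))-[320,165])*6)
for r in place_of("wrist","bolt_post")[:2]: print(r["score"],r["pixel"],ray(c,r["pixel"],.051))
print(get_obs()["tool_pos"])
E
```

```text
(-0.091, -0.037, 0.051) [293.2535 329.3972]
(-0.091, -0.037, 0.02) [260.2839 264.5667]
(-0.082, -0.02, 0.013) [320.2644 137.8874]
(-0.082, -0.054, 0.013) [310.6753 362.5271]
(-0.033, -0.02, 0.025) [690.5465 155.2697]
(-0.033, -0.054, 0.025) [669.0313 389.2903]
0.72 [368.6, 218.0] [0.5361 0.0447 0.051 ]
[0.4997 0.0475 0.1015]
```

View pics/w3c.png

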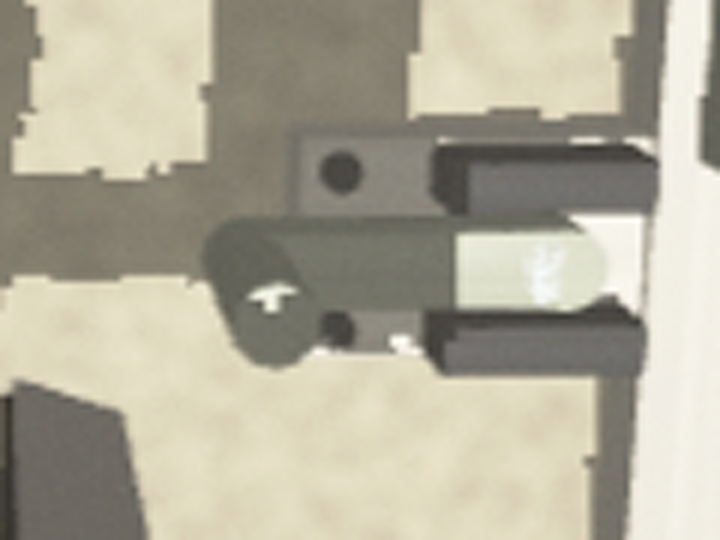

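>>> {"op": "apply_moves", "data": {
  "commands": [
    [0, 0, 0, 0, 0, -0.015, 0],
    [0, 0, 0, 0, 0, -0.032, 0],
    [0, 0, 0, 0, 0, -0.05, 0],
    [0, 0, 0, 0, 0, -0.062, 0],
    [0, 0, 0, 0, 0, -0.068, 0]
  ]
}}

```text
time: 13.65
tool_pos: [0.4993, 0.0476, 0.0329]
ee_rot: [-3.141, 0.0, 1.484]
wrist_force: [-0.1, 0.5, -0.6]
width: 0.0008
finger_force: 0.0
```

>>> {"op": "apply_moves", "data": {
  "commands": [
    [0, 0, 0, 0.002, -0.0002, 0, 0],
    [0, 0, 0, 0.004, -0.0003, 0, 0],
    [0, 0, 0, 0.006, -0.0005, 0, 0],
    [0, 0, 0, 0.008, -0.0007, 0, 0],
    [0, 0, 0, 0.01, -0.0009, 0, 0]
  ]
}}

```text
time: 14.15
tool_pos: [0.5101, 0.0467, 0.0341]
ee_rot: [3.14, -0.0, 1.484]
wrist_force: [-0.2, -0.4, -0.2]
width: 0.0006
finger_force: 0.0
```

>>> {"op": "apply_moves", "data": {
  "commands": [
    [0, 0, 0, 0.002, -0.0002, 0, 0],
    [0, 0, 0, 0.004, -0.0003, 0, 0],
    [0, 0, 0, 0.006, -0.0005, 0, 0],
    [0, 0, 0, 0.008, -0.0007, 0, 0],
    [0, 0, 0, 0.01, -0.0009, 0, 0]
  ]
}}

```text
time: 14.65
tool_pos: [0.5195, 0.0458, 0.0335]
ee_rot: [-3.141, 0.0, 1.484]
wrist_force: [-1.8, 0.0, 0.6]
width: 0.0005
finger_force: 1.0
```

>>> {"op": "apply_moves", "data": {
  "commands": [
    [0, 0, 0, 0.0025, -0.0002, 0, 0],
    [0, 0, 0, 0.005, -0.0004, 0, 0],
    [0, 0, 0, 0.0075, -0.0007, 0, 0],
    [0, 0, 0, 0.01, -0.0009, 0, 0],
    [0, 0, 0, 0.0125, -0.0011, 0, 0]
  ]
}}

```text
time: 15.15
tool_pos: [0.532, 0.0448, 0.0334]
ee_rot: [-3.141, -0.0, 1.484]
wrist_force: [-3.1, 0.4, 0.9]
width: 0.0006
finger_force: 1.1
```

>>> {"op": "apply_moves", "data": {
  "commands": [
    [0, 0, 0, 0.0025, -0.0002, 0, 0],
    [0, 0, 0, 0.005, -0.0004, 0, 0],
    [0, 0, 0, 0.0075, -0.0007, 0, 0],
    [0, 0, 0, 0.01, -0.0009, 0, 0],
    [0, 0, 0, 0.0125, -0.0011, 0, 0]
  ]
}}

```text
time: 15.65
tool_pos: [0.5446, 0.0437, 0.0334]
ee_rot: [-3.142, -0.0, 1.484]
wrist_force: [-1.8, 1.0, 0.1]
width: 0.0007
finger_force: 1.1
```

>>> {"op": "apply_moves", "data": {
  "commands": [
    [0, 0, 0, 0.002, -0.0002, 0, 0],
    [0, 0, 0, 0.004, -0.0003, 0, 0],
    [0, 0, 0, 0.006, -0.0005, 0, 0],
    [0, 0, 0, 0.008, -0.0007, 0, 0],
    [0, 0, 0, 0.01, -0.0009, 0, 0]
  ]
}}

```text
time: 16.15
tool_pos: [0.5546, 0.0429, 0.0335]
ee_rot: [3.142, -0.0, 1.484]
wrist_force: [-1.6, 2.0, -0.1]
width: 0.0003
finger_force: 1.0
```

>>> {"op": "apply_moves", "data": {
  "commands": [
    [0, 0, 0, 0.001, -0.0001, 0, 0],
    [0, 0, 0, 0.002, -0.0002, 0, 0],
    [0, 0, 0, 0.003, -0.0003, 0, 0],
    [0, 0, 0, 0.004, -0.0003, 0, 0],
    [0, 0, 0, 0.005, -0.0004, 0, 0]
  ]
}}

```text
time: 16.65
tool_pos: [0.5595, 0.0423, 0.0335]
ee_rot: [3.142, 0.0, 1.484]
wrist_force: [-1.9, 1.7, -0.1]
width: 0.0002
finger_force: 1.0
```

>>> {"op": "apply_moves", "data": {
  "commands": [
    [0, 0, 0, 0.001, -0.0001, 0, 0],
    [0, 0, 0, 0.002, -0.0002, 0, 0],
    [0, 0, 0, 0.003, -0.0003, 0, 0],
    [0, 0, 0, 0.004, -0.0003, 0, 0],
    [0, 0, 0, 0.005, -0.0004, 0, 0]
  ]
}}

```text
time: 17.15
tool_pos: [0.5638, 0.042, 0.0334]
ee_rot: [-3.14, 0.0, 1.484]
wrist_force: [-5.1, 2.1, 2.0]
width: 0.0004
finger_force: 2.6
```

>>> {"op": "apply_moves", "data": {
  "commands": [
    [0, 0, 0, 0.0008, -0.0001, 0, 0],
    [0, 0, 0, 0.0016, -0.0001, 0, 0],
    [0, 0, 0, 0.0024, -0.0002, 0, 0],
    [0, 0, 0, 0.0032, -0.0003, 0, 0],
    [0, 0, 0, 0.004, -0.0003, 0, 0]
  ]
}}

```text
time: 17.65
tool_pos: [0.564, 0.042, 0.0334]
ee_rot: [-3.131, 0.0, 1.484]
wrist_force: [-14.5, 2.0, 8.2]
width: 0.0004
finger_force: 7.4
```

>>> {"op": "apply_moves", "data": {
  "commands": [
    [0, 0, 0, -0.003, 0.0003, 0, 0],
    [0, 0, 0, -0.008, 0.0007, 0, 0],
    [0, 0, 0, -0.018, 0.0016, 0, 0],
    [0, 0, 0, -0.033, 0.0029, 0, 0],
    [0, 0, 0, -0.053, 0.0046, 0, 0]
  ]
}}

```text
time: 18.15
tool_pos: [0.5158, 0.0457, 0.0338]
ee_rot: [3.139, 0.001, 1.483]
wrist_force: [-0.7, 0.6, 0.5]
width: 0.0007
finger_force: 0.0
```

>>> {"op": "apply_moves", "data": {
  "commands": [
    [0, 0, 0, -0.01, 0, 0.02, 0],
    [0, 0, 0, -0.02, 0, 0.05, 0],
    [0, 0, 0, -0.04, 0, 0.085, 0],
    [0, 0, 0, -0.07, 0, 0.12, 0],
    [0, 0, 0, -0.1, 0, 0.15, 0]
  ]
}}

```text
time: 18.65
tool_pos: [0.415, 0.0458, 0.1856]
ee_rot: [3.138, 0.001, 1.483]
wrist_force: [0.0, -0.6, 0.8]
width: 0.0007
finger_force: 0.0
```

>>> {"op": "apply_moves", "data": {
  "commands": [
    [0, 0, 0, -0.02, 0.02, 0.01, 0],
    [0, 0, 0, -0.04, 0.05, 0.02, 0],
    [0, 0, 0, -0.06, 0.08, 0.02, 0],
    [0, 0, 0, -0.07, 0.1, 0.02, 0],
    [0, 0, 0, -0.07, 0.11, 0.02, 0]
  ]
}}

```text
time: 19.15
tool_pos: [0.3448, 0.1573, 0.2041]
ee_rot: [3.139, -0.001, 1.486]
wrist_force: [-0.5, -0.4, -0.4]
width: 0.0006
finger_force: 0.0
```

```bash
python3 - <<'E'
from h import *
s=snapshot("top"); save(s,"top4.png",(225,115,405,250),4.4)
c=cam(s)
for q,z in dict(cell1=.004,bolt_post=.051,bottle=0,syringe=0,beaker=0).items():
    for r in place_of("top",q)[:4]: print(q,round(r["score"],2),ray(c,r["pixel"],z))
import fit
for p in [(-.046,-.037,.051),(.005,-.037,.025),(0,-.004,.056),(0,.128,.056)]: print(p,(proj(c,fit.W(fit.b,p))-[225,115])*4.4)
print(get_obs()["tool_pos"],get_obs()["wrist_force"],get_obs()["time"])
E
```

```text
cell1 0.95 [0.63220431 0.06844743 0.004     ]
cell1 0.86 [0.63687627 0.12114012 0.004     ]
cell1 0.78 [0.64224875 0.15637889 0.004     ]
cell1 0.62 [0.63794592 0.20243689 0.004     ]
bolt_post 0.51 [0.57665517 0.04243415 0.051     ]
bottle 0.56 [ 0.72412526 -0.05644429  0.        ]
bottle 0.45 [0.64071247 0.11774194 0.        ]
syringe 0.86 [0.53416133 0.21380673 0.        ]
beaker 0.92 [0.73069772 0.12674769 0.        ]
(-0.046, -0.037, 0.051) [462.8981 417.4439]
(0.005, -0.037, 0.025) [469.0391 313.1902]
(0, -0.004, 0.056) [394.4027 306.6527]
(0, 0.128, 0.056) [ 94.6032 287.1288]
[0.3459 0.1554 0.2033] [-0.1446  0.3875 -0.1409] 19.5
```

View pics/top4.png

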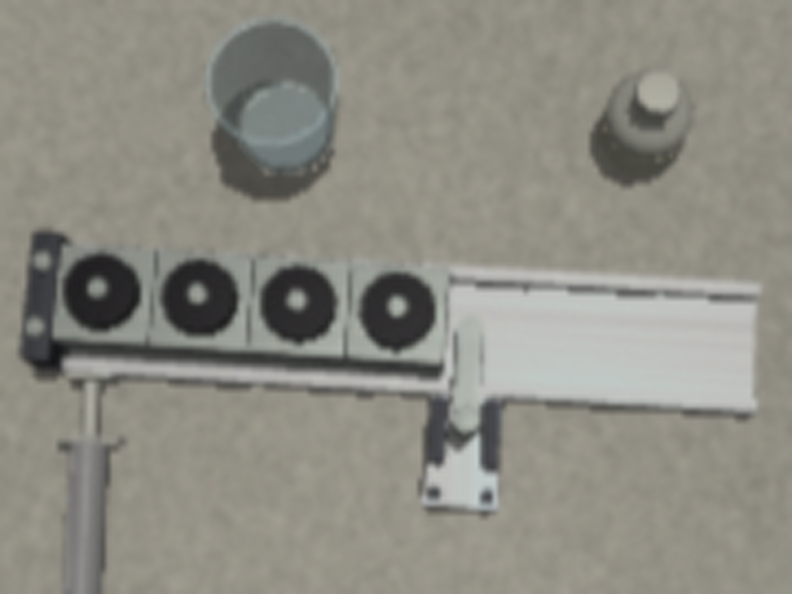

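The four cells sit touching against the stop: the nipples are at crop x ≈ 97, 198, 297 and 397. The bolt is across the channel, with its nose at about (468, 316) and its post at about (463, 417), which matches the predicted fully-in position. The beaker, bottle and syringe are unmoved.

```bash
python3 -c "
from bench import *
print(close_job())"
```

```text
the job is handed in; nothing more can be done
None
```

The job is handed in: all four cells are touching and against the end stop, the keeper bolt is fully in behind the last cell, the beaker, bottle and syringe are unmoved, and the arm finished clear at about 19.5 s of the 51 s allowed.

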